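# Mount the carved figure on the modelling stand and lock it

## Task

Lift the marble figure out of its plywood parking block, pass its T-foot down through the slot of the modelling stand and, with the disc resting flat on the stand's head, turn the figure a quarter turn clockwise (seen from above) so that the foot cannot come back out. Then swing the brass lock collar clockwise by its lever, from the white mark until the red line on the lever stands over the middle of the green mark, and let go. Keep the figure upright and leave the mallet, the jar and the steel cup where they are.

Things in the scene. Friction and masses are not known exactly. Their poses are not given: they have to be found in the camera images.
- figure: Loose white marble figure on a dark wood disc, 0.45 kg. Origin: centre of disc's underside, z up. Disc diameter 84, z 0 to 12. Torso: flat-sided block z 12 to 84, 50 along x, 40 to 42 along y; grasp across y at z 60. Head top z 116. Steel T-foot below: round stem of diameter 12, T-bar 56 along x, 12 along y, z -14 to -24. Two red ticks on the disc (+x and -x ends) show the T-bar's direction.
- parking_block: Fixed plywood block 120 x 120, 50 high, with a round hole of diameter 68 through its middle. Origin: centre of underside, z up. The figure starts upright in it at any yaw, disc on the block's top, T-bar hanging free in the hole.
- slot (a point): Centre of the slot's mouth in the head's top face, 60 above the table; z up, x along the slot. Slot 62 (x) by 17 (y), through the 10 thick head plate; empty drum 36 deep below. When the disc lies flat on the head, the figure's origin is at this point (either way round) and the T-bar's top is 4 below the plate, free to turn.
- stand: Fixed modelling stand. Origin: centre of underside, below the slot's centre, z up, x along the slot. Round grey foot, diameter 220, 14 high; brass collar, diameter 128, at height 20 to 44; square aluminium head 100 x 100, top at 60. Two lugs in the drum turn with the collar. Collar at white mark: from the slot the T-bar turns clockwise only, up to a stop 10 to 25 degrees past a quarter turn.
- lock_collar (a joint): Turn of brass collar and lever, rad, growing clockwise seen from above. Starts at 0 to 0.2 (white mark on the foot); green mark (locked) spans about 1.30 to 1.60, middle 1.45; stops at -0.05 and 1.75. Stays where left; about 2 N at the knob turns it. At green its lugs keep the turned T-bar from turning back; an unturned T-bar stops the collar before green.
- collar_knob (a point): Grasp point on the axis of the upright black knob (diameter 20, 37 to 96 above the table) on the lever's end, 78 above the table. Does not spin on the lever. Circles at radius 125 about the slot's centre. Steel lever: radial, 12 wide, 27 to 37 above the table, red line on top; at joint 0 it points 48 degrees clockwise of slot +x, then clockwise by the joint value. Site x outward, z up.
- mallet: Bystander: wooden carving mallet lying on the table, head 68 in diameter, 210 long overall. Origin on the table below the head, handle to -x. Leave alone.
- jar: Bystander: jar with steel cap, diameter 68, 100 high, standing. Origin: centre of its underside. Leave alone.
- steel_cup: Bystander: open steel cup, diameter 72, 85 high, standing. Origin: centre of its underside. Leave alone.
There are look-alikes about, which are no part of the job. What is shaped like the figure but blue or purple is not meant.

How it is judged:
By the outcome, as a careful person would: the job done as asked, in the order asked, and still so for the second after the job is handed in, with the robot touching nothing.
It also fails if it takes over 67 s, if anything falls off the work surface, if the arm or the gripper's body presses on something with over 40 N, if the wrist force passes 120 N, or if a joint passes its speed limit or range.

## Robot

A 7-joint arm with a two-finger parallel gripper is mounted at the origin on the work surface. World frame = base frame: x ahead of the robot, y to its left, z up, the work surface at z = 0. Lengths are in m, angles in rad, forces in N, time in s.
With the tool pointing down it reaches from about 0.4 to 0.85 m from the base axis. Payload 10.4 kg.
Tool frame: the origin (TCP) lies at the very end of the fingers, on their centre line; the grasp point (between the pads) lies 19 mm behind it (r.pinch_z is the distance from the TCP to the grasp point, in m); z points along the fingers, y is the line along which they close (so a half turn about z gives the same grasp; the last joint's range is limited). The gripper opens to 87 mm and grips with 3 to 60 N. Pads are 19 mm wide; open, the fingers measure 117 mm over their backs; the gripper's body (75 mm by 190 mm) begins 51 mm behind the grasp point.
Start: joints at [1.218, 0.332, -0.065, 1.46, 0.022, 1.35, -0.088], TCP at [0.202, -0.591, 0.223] pointing down, gripper open.
Joint ranges: [-2.6, 2.6], [-0.5, 2.12], [-1.47, 1.34], [0.16, 2.42], [-1.27, 4.41], [0.06, 2.06], [-2.6, 2.6]. Speed limits (rad/s): [2.22, 2.22, 2.79, 2.79, 3.14, 3.14, 3.14].

## Interface

Orientations are given as a unit quaternion [x, y, z, w].
In Python, from bench import r, camera gives the robot as it stands. The module is installed in compiled form; this text tells all that it offers.
- The arm moves only by the shell command python3 -m pendant 'ROWS' [FORCE]. ROWS is JSON, a list of rows, each an object with "dp": the shift along the tool's x, y, z as a fraction of full scale, a list of three; "rotation": the turn, a rotation vector about the tool's x, y, z as a fraction of full scale, a list of three; "jaw": the opening, from 0 (shut) to 1 (fully open). A call has 1 to 8 rows; each row is the pose to reach, as a shift and turn from the pose commanded when the call began, along the tool's axes at that moment, turning the shorter way round; what a row does not reach only later rows make up. Full scale, the value 1, is 0.15 m for a shift and 2 pi rad for a turn. A row lasts 1/8 s, in which the tool goes at most 62.5 mm and 10.7 degrees, less where a joint would pass 70% of its speed; a pose out of reach is approached as far as the arm can. A call with a number of a shift or a turn outside -1 to 1 is refused whole. A call with a gripper value outside its range is refused whole. The fingers move at their own pace and stop on an object; FORCE is the grip in N (left out, the last holds). Time passes only in rows, so rows that repeat a pose let the fingers close. It gives the time, the measured TCP pose, the force, the opening and the grip force at its end, in the units of the state.
- r.read_state(): the state, without advancing time (a new reading comes with each control period).
- camera(name): name is "scene" or "side" or "wrist"; returns a dict with "image" (400x640x3 uint8, red, green, blue), "z_map" (400x640 float32, m along the optical axis (not along the pixel's ray), 0 where there is no reading), "mtx" (3x3 intrinsics, pixels), "T" (4x4, takes a point from camera to world coordinates). Camera axes: x right, y down, z forward; pixel columns grow to the right and rows downward; lengths in m; the calibration is good to about 2 mm. A picture is of the moment at which its call begins.
- r.close_job(): hands the job in; it is judged then, once.
The state is a dict: "time": time; "joint_positions": joint angles; "joint_vel": joint speeds; "joint_torque": joint torques, N m; "ee_pos": TCP position; "eef_rot": TCP orientation; "ft_force": force on the tool from outside, world axes, zero at the start; "torque": the same for the moment, N m; "width": finger opening in m; "grip_force": force on a finger pad.
Only numpy, scipy, OpenCV 4.12 (cv2) and the standard library are available. Lean on these libraries where they do the work, as an engineer would, in place of code of your own. Each camera call takes 0.05 s, during which the arm holds its last target. There are 200 camera calls.

## Working session

There is one attempt and no reset: what is moved stays moved. The work goes in short steps, Python scripts to look and compute and a shell command to move; the robot and the scene stay as the last step left them, time stands still between calls to the robot, and variables do not carry over. Pictures are saved under pics/ and viewed, at most 11 in all, crops included, and the job is handed in when it is done.

```bash
mkdir -p pics
cat > h.py <<'E'
import numpy as np, cv2
from bench import r, camera
def save(n,im): cv2.imwrite('pics/'+n+'.png',cv2.cvtColor(im,cv2.COLOR_RGB2BGR))
def grab(n):
    c=camera(n); np.savez('last_'+n,**c); return c
def load(n): return dict(np.load('last_'+n+'.npz'))
def ray(c,u,v,z):
    d=c['T'][:3,:3]@np.linalg.inv(c['mtx'])@np.array([u,v,1.]); o=c['T'][:3,3]
    return o+d*(z-o[2])/d[2]
def cloud(c):
    h,w=c['z_map'].shape; u,v=np.meshgrid(np.arange(w),np.arange(h))
    p=np.stack([u,v,np.ones_like(u)],-1)@np.linalg.inv(c['mtx']).T*c['z_map'][...,None]
    return p@c['T'][:3,:3].T+c['T'][:3,3]
E
python3 - <<'E'
from h import *
for n in ('scene','side'):
    c=grab(n); save(n+'0',c['image']); print(n,c['T'].round(3).tolist(),c['mtx'].round(1).tolist())
print(r.read_state())
E
```

```text
scene [[0.654, 0.421, -0.629, 1.327], [0.757, -0.381, 0.531, -0.692], [-0.016, -0.823, -0.567, 0.755], [0.0, 0.0, 0.0, 1.0]] [[427.8, 0.0, 319.5], [0.0, 427.8, 199.4], [0.0, 0.0, 1.0]]
side [[-0.981, -0.107, 0.164, 0.353], [-0.196, 0.549, -0.812, 1.092], [-0.003, -0.829, -0.56, 0.848], [0.0, 0.0, 0.0, 1.0]] [[493.4, 0.0, 320.8], [0.0, 493.4, 197.5], [0.0, 0.0, 1.0]]
{'time': 0.1, 'joint_positions': array([ 1.21841642,  0.33281028, -0.06469301,  1.46085188,  0.02156381,
        1.34988897, -0.08847636]), 'joint_vel': array([-6.66819238e-04, -8.32308481e-04, -6.02709347e-04, -2.13073280e-03,
       -1.32586532e-03, -5.97634062e-05, -1.53922353e-03]), 'joint_torque': array([ 4.07109010e-04, -6.24547720e+01,  2.39493133e-02, -3.90721178e+01,
       -6.15652604e-02,  3.64597072e-02,  8.72473788e-05]), 'ee_pos': array([ 0.20229068, -0.59099559,  0.22183506]), 'eef_rot': array([ 9.86433915e-01,  1.64157643e-01, -1.15424865e-04, -6.21939474e-04]), 'ft_force': array([ 0.07218793, -0.05135453, -0.0371378 ]), 'torque': array([-0.00392826, -0.00667878, -0.00346292]), 'grip_force': 0.0, 'width': 0.08711857925030908}
```

View pics/scene0.png

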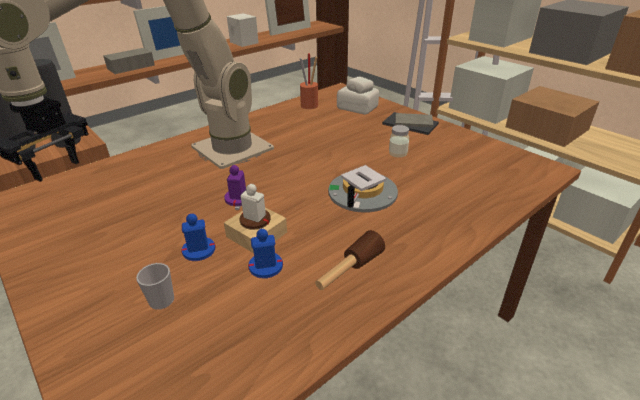

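View pics/side0.png

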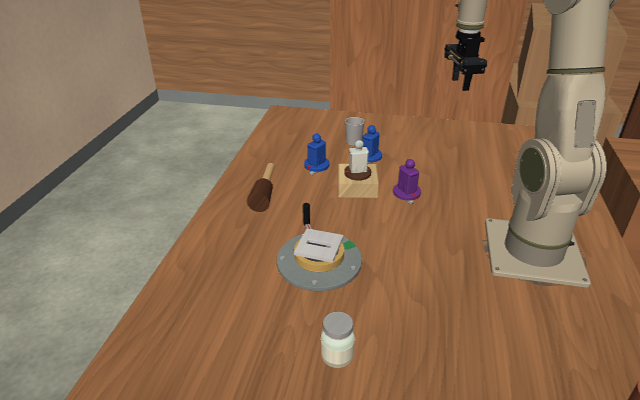

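Candidates in the scene image: the white figure in the plywood block (254,205), two blue look-alikes at (198,235) and (264,252), and a purple one at (236,185). I choose the white one. The stand is at (363,183), with its knob at (351,195) and the green mark at (335,187). The side view shows the white figure at (358,160) and the stand at (319,250). I'll check with close crops.

Run:
```python
from h import *
a=load('scene')['image']; b=load('side')['image']
def cr(im,u,v,w,h,s=5): return cv2.resize(im[v:v+h,u:u+w],None,fx=s,fy=s,interpolation=cv2.INTER_CUBIC)
t=np.hstack([cr(a,220,175,78,70),cr(b,325,135,78,70)])
t2=np.hstack([cr(a,323,155,78,60),cr(b,275,195,100,77,3.9)[:300,:390]])
save('crop1',np.vstack([t[:300],t2[:300]]))
for n in('scene','side'):
    c=load(n);P=cloud(c);im=c['image'].astype(int);hsv=cv2.cvtColor(c['image'],cv2.COLOR_RGB2HSV)
    print(n)
    ctr=ray(c,*((363,178) if n=='scene' else (319,245)),.06); print('plate approx',ctr.round(3))
    near=np.hypot(P[...,0]-ctr[0],P[...,1]-ctr[1])<.085
    m=near&(abs(P[...,2]-.06)<.006)
    q=P[m][:,:2].astype(np.float32); R=cv2.minAreaRect(q*1000); print('plate',R, len(q))
    f=ray(c,*((254,205) if n=='scene' else (358,160)),.11); print('fig approx',f.round(3))
    nf=np.hypot(P[...,0]-f[0],P[...,1]-f[1])<.09
    w=nf&(P[...,2]>.075)&(P[...,2]<.13)&(hsv[...,1]<60)
    q=P[w][:,:2].astype(np.float32); print('torso',cv2.minAreaRect(q*1000),len(q))
    m=nf&(abs(P[...,2]-.05)<.005); q=P[m][:,:2].astype(np.float32); print('blocktop',cv2.minAreaRect(q*1000),len(q))
    m=nf&(abs(P[...,2]-.062)<.004)&(hsv[...,1]>60); q=P[m][:,:2].astype(np.float32); print('disc',cv2.minEnclosingCircle(q*1000),len(q))
```

```text
scene
plate approx [0.558 0.134 0.06 ]
plate ((548.1272583007812, 143.19363403320312), (103.13207244873047, 105.63253021240234), 84.61940002441406) 549
fig approx [ 0.516 -0.232  0.11 ]
torso ((514.1348266601562, -234.9158172607422), (58.031803131103516, 31.62071418762207), 57.945430755615234) 378
blocktop ((499.82904052734375, -227.14016723632812), (123.73065185546875, 123.87227630615234), 9.340380668640137) 593
disc ((502.5852966308594, -227.4714813232422), 43.297882080078125) 238
side
plate approx [0.546 0.157 0.06 ]
plate ((549.598388671875, 147.41725158691406), (106.62909698486328, 100.95625305175781), 84.44523620605469) 974
fig approx [ 0.498 -0.198  0.11 ]
torso ((500.48565673828125, -206.37667846679688), (57.704917907714844, 31.330469131469727), 0.021290449425578117) 285
blocktop ((501.109375, -220.2504425048828), (120.29352569580078, 123.48774719238281), 9.364038467407227) 421
disc ((502.7983093261719, -220.4014434814453), 42.979095458984375) 143
```

View pics/crop1.png

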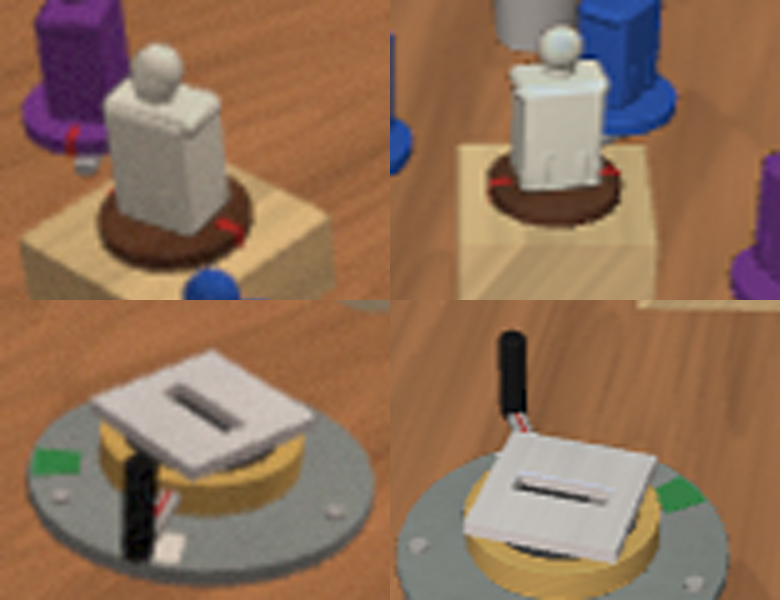

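The crops show the white marble figure on its dark disc with red ticks, the lever between the white mark and the plate, and the green mark to its clockwise side. Next I'll measure ticks, slot, knob and green mark by ray casting.

```bash
cat > m.py <<'E'
from h import *
def slot(c,ctr,z=.06,rad=.045):
    """dark slot inside plate -> centre, angle(deg) ; by rays on z"""
    h,w=c['image'].shape[:2]; u,v=np.meshgrid(np.arange(w),np.arange(h))
    d=np.stack([u,v,np.ones_like(u)],-1)@np.linalg.inv(c['mtx']).T@c['T'][:3,:3].T; o=c['T'][:3,3]
    X=o+d*((z-o[2])/d[...,2])[...,None]
    return X
E
python3 - <<'E'
from m import *
for n in('scene','side'):
    c=load(n); hsv=cv2.cvtColor(c['image'],cv2.COLOR_RGB2HSV).astype(int); H,S,V=hsv[...,0],hsv[...,1],hsv[...,2]
    print(n)
    def comps(m,z,lab,minpx=4):
        X=slot(c,None,z)
        k,L,st,ce=cv2.connectedComponentsWithStats(m.astype(np.uint8))
        for i in range(1,k):
            if st[i,4]>=minpx: print(lab,ce[i].round(1),st[i,4],X[L==i][:,:2].mean(0).round(4),cv2.minAreaRect((X[L==i][:,:2]*1000).astype(np.float32)))
    red=((H<5)|(H>174))&(S>170)&(V>90)
    X=slot(c,None,.062); comps(red&(np.hypot(X[...,0]-.502,X[...,1]+.223)<.06),.062,'tick')
    X=slot(c,None,.06); pl=np.hypot(X[...,0]-.549,X[...,1]-.145)<.042
    comps(pl&(V<130),.06,'slot',15)
    print('Vs',np.percentile(V[pl],[2,5,10,20,50]))
    X=slot(c,None,.014); nr=np.hypot(X[...,0]-.549,X[...,1]-.145)<.15
    comps(nr&(H>45)&(H<85)&(S>120),.014,'green',15)
    X=slot(c,None,.078); nr=np.hypot(X[...,0]-.549,X[...,1]-.145)<.16
    comps(nr&(V<45),.0665,'knob',40)
E
```

```text
scene
tick [265.7 220.5] 14 [ 0.5366 -0.2143] ((537.0204467773438, -214.4125518798828), (21.628978729248047, 7.823819160461426), 1.305454969406128)
slot [363.  176.2] 49 [0.5502 0.142 ] ((549.7608032226562, 141.5517578125), (15.12406063079834, 56.80766296386719), 83.42674255371094)
Vs [ 74.76  88.85 115.4  151.8  196.  ]
green [333.6 186.8] 33 [0.4811 0.0821] ((482.92242431640625, 82.14170837402344), (25.55355453491211, 23.449214935302734), 48.03246307373047)
knob [350.6 192.4] 77 [0.5962 0.0437] ((593.8633422851562, 45.305206298828125), (14.690415382385254, 73.45492553710938), 45.50288772583008)
side
tick [368.8 168.6] 5 [ 0.4673 -0.235 ] ((467.0197448730469, -235.6434326171875), (6.219473361968994, 6.097562313079834), 11.026922225952148)
tick [346.8 170.7] 6 [ 0.5326 -0.2095] ((533.732421875, -210.297607421875), (9.521125793457031, 6.0195441246032715), 11.029362678527832)
slot [316.9 244.2] 36 [0.552  0.1551] ((550.8858032226562, 155.25401306152344), (5.979862689971924, 55.022796630859375), 83.7833023071289)
Vs [ 57.  108.  163.3 185.  189. ]
green [348.5 244.5] 61 [0.4812 0.0857] ((483.3310546875, 85.6214599609375), (27.185474395751953, 26.531139373779297), 37.945316314697266)
knob [306.4 213.4] 123 [0.6045 0.0403] ((604.3160400390625, 39.48047637939453), (13.837505340576172, 96.73831176757812), 12.898566246032715)
```

The slot's +x axis points about -6° and the lever about -64°, so the joint is near 0.17. The figure is at about (0.501, -0.2225) with yaw 20° (or 200°). I'll write a move calculator and hover over the figure for a wrist look.

```bash
cat > g.py <<'E'
import sys
from h import *
from scipy.spatial.transform import Rotation as Ro
def goal(x,y,z,yaw):
    s=r.read_state(); R=Ro.from_quat(s['eef_rot']); p=s['ee_pos']
    d=R.inv().apply(np.array([x,y,z])-p)/.15
    G=Ro.from_euler('z',yaw,degrees=True)*Ro.from_quat([1,0,0,0])
    rot=(R.inv()*G).as_rotvec()/(2*np.pi)
    M=R.as_matrix(); print('now',p.round(4),'yaw',np.degrees(np.arctan2(M[1,0],M[0,0])).round(2),'t',round(s['time'],2),'w',s['width'].round(4),'F',s['ft_force'].round(1),'j',s['joint_positions'].round(2))
    print('dp',d.round(3),'rot',rot.round(4))
if __name__=='__main__': goal(*map(float,sys.argv[1:5]))
E
python3 g.py .501 -.2225 .24 20
```

```text
Traceback (most recent call last):
  File "g.py", line 11, in <module>
    if __name__=='__main__': goal(*map(float,sys.argv[1:5]))
                             ~~~~^^^^^^^^^^^^^^^^^^^^^^^^^^^
  File "g.py", line 9, in goal
    M=R.as_matrix(); print('now',p.round(4),'yaw',np.degrees(np.arctan2(M[1,0],M[0,0])).round(2),'t',round(s['time'],2),'w',s['width'].round(4),'F',s['ft_force'].round(1),'j',s['joint_positions'].round(2))
                                                                                                                            ^^^^^^^^^^^^^^^^
AttributeError: 'float' object has no attribute 'round'
```

```bash
sed -i "s/s\['width'\].round(4)/round(s['width'],4)/" g.py; python3 g.py .501 -.2225 .24 20
```

```text
now [ 0.2023 -0.591   0.2218] yaw 18.9 t 0.1 w 0.0871 F [ 0.1 -0.1 -0. ] j [ 1.22  0.33 -0.06  1.46  0.02  1.35 -0.09]
dp [ 2.68  -1.679 -0.119] rot [-0.0002  0.     -0.0031]
```

```bash
python3 -m pendant '[{"dp":[0.9,-0.56,-0.2],"rotation":[0,0,0],"jaw":1},{"dp":[0.9,-0.56,-0.2],"rotation":[0,0,0],"jaw":1},{"dp":[0.9,-0.56,-0.2],"rotation":[0,0,0],"jaw":1},{"dp":[0.9,-0.56,-0.2],"rotation":[0,0,0],"jaw":1}]'
python3 -m pendant '[{"dp":[0.9,-0.56,0],"rotation":[0,0,0],"jaw":1},{"dp":[0.9,-0.56,0],"rotation":[0,0,0],"jaw":1},{"dp":[0.9,-0.56,0],"rotation":[0,0,0],"jaw":1},{"dp":[0.9,-0.56,0],"rotation":[0,0,0],"jaw":1},{"dp":[0.9,-0.56,0],"rotation":[0,0,0],"jaw":1}]'
python3 g.py .501 -.2225 .24 20
python3 - <<'E'
from h import *
c=grab('wrist'); save('w1',c['image']); print(c['T'].round(3).tolist(),c['mtx'].round(1).tolist())
E
```

```text
time: 0.6
ee_pos: [0.3057, -0.4658, 0.2532]
eef_rot: [0.986, 0.167, 0.001, 0.0]
ft_force: [-0.6, -1.3, 0.6]
width: 0.0871
grip_force: 0.0
time: 1.23
ee_pos: [0.4024, -0.3463, 0.2521]
eef_rot: [0.987, 0.163, -0.0, -0.0]
ft_force: [0.2, 0.3, 0.0]
width: 0.0868
grip_force: 0.0
now [ 0.4024 -0.3463  0.2521] yaw 18.79 t 1.23 w 0.0868 F [0.2 0.3 0. ] j [ 0.88  0.13 -0.28  1.65  0.04  1.37 -0.65]
dp [ 0.888 -0.57   0.08 ] rot [-0.      0.0001 -0.0034]
[[0.322, -0.909, -0.265, 0.475], [-0.947, -0.309, -0.091, -0.322], [0.001, 0.28, -0.96, 0.413], [0.0, 0.0, 0.0, 1.0]] [[304.1, 0.0, 315.8], [0.0, 304.1, 202.7], [0.0, 0.0, 1.0]]
```

View pics/w1.png

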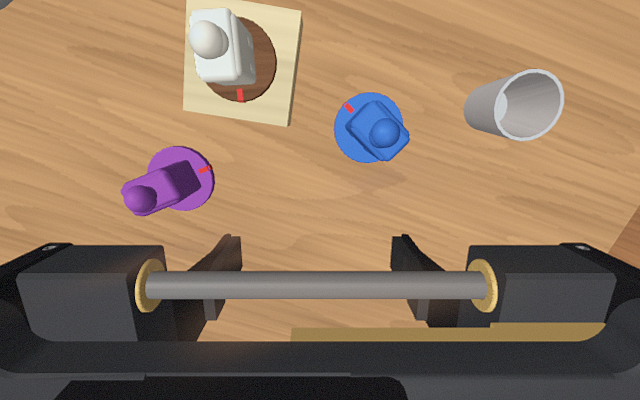

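The wrist view shows the white figure top-left (220,50) with one red tick at (240,95), and the purple and blue look-alikes well clear. Measure the block centre and tick from here.

Run:
```python
from m import *
c=load('wrist'); hsv=cv2.cvtColor(c['image'],cv2.COLOR_RGB2HSV).astype(int); H,S,V=hsv[...,0],hsv[...,1],hsv[...,2]
X=slot(c,None,.062)[...,:2]; near=np.hypot(X[...,0]-.501,X[...,1]+.2225)<.06
red=((H<5)|(H>174))&(S>150)&(V>90)&near
print('tick',X[red].mean(0),red.sum())
P=cloud(c); m=(abs(P[...,2]-.05)<.005)&(np.hypot(P[...,0]-.501,P[...,1]+.2225)<.095)
print('block',cv2.minAreaRect((P[m][:,:2]*1000).astype(np.float32)))
# disc edge: brown visible pixels, algebraic circle fit on outer contour adjoining block
m=(abs(P[...,2]-.062)<.004)&near&(V<140)
q=P[m][:,:2]; hull=cv2.convexHull((q*1000).astype(np.float32))[:,0]
print('encl',cv2.minEnclosingCircle(hull.astype(np.float32)))
A=np.c_[2*hull,np.ones(len(hull))]; s=np.linalg.lstsq(A,(hull**2).sum(1),rcond=None)[0]; print('lsq circ',s[:2],np.sqrt(s[2]+s[0]**2+s[1]**2))
# torso top plateau
m=(P[...,2]>.115)&(P[...,2]<.14)&near&(S<60); print('torso',cv2.minAreaRect((P[m][:,:2]*1000).astype(np.float32)))
```

```text
tick [ 0.46687126 -0.23727207] 77
block ((499.4327697753906, -224.37991333007812), (120.34782409667969, 120.74296569824219), 9.881570816040039)
encl ((499.3442077636719, -224.82212829589844), 41.38414001464844)
lsq circ [ 499.46788786 -224.75809722] 41.1450991107389
torso ((499.6534423828125, -224.1123809814453), (56.02393341064453, 40.43449783325195), 21.544355392456055)
```

```bash
python3 g.py .4998 -.2241 .20 21.3
python3 -m pendant '[{"dp":[0.88,-0.56,0],"rotation":[0,0,-0.007],"jaw":1},{"dp":[0.88,-0.56,0],"rotation":[0,0,-0.007],"jaw":1},{"dp":[0.88,-0.56,0],"rotation":[0,0,-0.007],"jaw":1},{"dp":[0.88,-0.56,0.2],"rotation":[0,0,-0.007],"jaw":1},{"dp":[0.88,-0.56,0.3],"rotation":[0,0,-0.007],"jaw":1},{"dp":[0.88,-0.56,0.3],"rotation":[0,0,-0.007],"jaw":1}]'
python3 g.py .4998 -.2241 .099 21.3
```

```text
now [ 0.4022 -0.3465  0.2522] yaw 18.75 t 1.27 w 0.0874 F [-0.6  0.7  1.6] j [ 0.88  0.13 -0.28  1.65  0.04  1.37 -0.65]
dp [ 0.878 -0.563  0.348] rot [-0.      0.0001 -0.0071]
time: 2.02
ee_pos: [0.4999, -0.2239, 0.2065]
eef_rot: [0.983, 0.185, -0.001, -0.001]
ft_force: [0.0, 0.3, -0.1]
width: 0.0868
grip_force: 0.0
now [ 0.4999 -0.2239  0.2065] yaw 21.29 t 2.02 w 0.0868 F [ 0.   0.3 -0.1] j [ 0.69  0.2  -0.4   1.67  0.08  1.29 -0.92]
dp [-0.     0.002  0.717] rot [-0.0002  0.0003 -0.    ]
```

```bash
python3 -m pendant '[{"dp":[0,0,0.25],"rotation":[0,0,0],"jaw":1},{"dp":[0,0,0.5],"rotation":[0,0,0],"jaw":1},{"dp":[0,0,0.64],"rotation":[0,0,0],"jaw":1},{"dp":[0,0,0.71],"rotation":[0,0,0],"jaw":1},{"dp":[0,0,0.71],"rotation":[0,0,0],"jaw":1}]'
python3 g.py .4998 -.2241 .099 21.3
python3 -m pendant '[{"dp":[0,0,0],"rotation":[0,0,0],"jaw":0.35},{"dp":[0,0,0],"rotation":[0,0,0],"jaw":0.35},{"dp":[0,0,0],"rotation":[0,0,0],"jaw":0.3},{"dp":[0,0,0],"rotation":[0,0,0],"jaw":0.3},{"dp":[0,0,0],"rotation":[0,0,0],"jaw":0.3}]' 25
python3 g.py .4998 -.2241 .17 21.3
```

```text
time: 2.65
ee_pos: [0.5012, -0.2233, 0.1015]
eef_rot: [0.983, 0.185, 0.0, 0.0]
ft_force: [0.1, -0.3, 0.6]
width: 0.0871
grip_force: 0.0
now [ 0.5012 -0.2233  0.1015] yaw 21.37 t 2.65 w 0.0871 F [ 0.1 -0.3  0.6] j [ 0.68  0.3  -0.4   1.79  0.13  1.08 -0.96]
dp [-0.011  0.002  0.016] rot [ 0.     -0.      0.0002]
time: 3.28
ee_pos: [0.5012, -0.2227, 0.1011]
eef_rot: [0.983, 0.186, 0.0, 0.0]
ft_force: [0.3, 1.1, -1.0]
width: 0.0451
grip_force: 0.0
now [ 0.5012 -0.2227  0.1011] yaw 21.42 t 3.27 w 0.0451 F [ 0.3  1.1 -1. ] j [ 0.68  0.3  -0.4   1.79  0.13  1.08 -0.96]
dp [-0.012  0.005 -0.459] rot [ 0.     -0.      0.0003]
```

```bash
python3 -m pendant '[{"dp":[0,0,0],"rotation":[0,0,0],"jaw":0.2},{"dp":[0,0,0],"rotation":[0,0,0],"jaw":0.2},{"dp":[0,0,0],"rotation":[0,0,0],"jaw":0.2},{"dp":[0,0,0],"rotation":[0,0,0],"jaw":0.2}]' 30
python3 -m pendant '[{"dp":[0,0,-0.1],"rotation":[0,0,0],"jaw":0.2},{"dp":[0,0,-0.3],"rotation":[0,0,0],"jaw":0.2},{"dp":[0,0,-0.6],"rotation":[0,0,0],"jaw":0.2},{"dp":[0,0,-0.8],"rotation":[0,0,0],"jaw":0.2},{"dp":[0,0,-0.8],"rotation":[0,0,0],"jaw":0.2}]'
python3 g.py .549 .145 .22 174
```

```text
time: 3.78
ee_pos: [0.5012, -0.2229, 0.1011]
eef_rot: [0.983, 0.186, 0.0, 0.0]
ft_force: [0.1, -1.4, 0.4]
width: 0.0397
grip_force: 30.0
time: 4.4
ee_pos: [0.5021, -0.2228, 0.2235]
eef_rot: [0.983, 0.186, 0.002, 0.001]
ft_force: [-0.7, -0.4, -4.6]
width: 0.0398
grip_force: 30.0
now [ 0.5021 -0.2228  0.2235] yaw 21.43 t 4.4 w 0.0398 F [-0.7 -0.4 -4.6] j [ 0.69  0.19 -0.41  1.65  0.08  1.32 -0.92]
dp [ 1.187 -2.168  0.02 ] rot [ 0.0007  0.0005 -0.4238]
```

```bash
python3 g.py .54 -.05 .225 90
python3 -m pendant '[{"dp":[0.2,-0.3,0],"rotation":[0,0,-0.03],"jaw":0.2},{"dp":[0.4,-0.6,0],"rotation":[0,0,-0.06],"jaw":0.2},{"dp":[0.6,-0.9,0],"rotation":[0,0,-0.09],"jaw":0.2},{"dp":[0.65,-0.95,0],"rotation":[0,0,-0.12],"jaw":0.2},{"dp":[0.65,-0.95,0],"rotation":[0,0,-0.15],"jaw":0.2},{"dp":[0.65,-0.95,0],"rotation":[0,0,-0.18],"jaw":0.2},{"dp":[0.65,-0.95,0],"rotation":[0,0,-0.19],"jaw":0.2},{"dp":[0.65,-0.95,0],"rotation":[0,0,-0.19],"jaw":0.2}]'
python3 g.py .549 .145 .225 174
python3 - <<'E'
from h import *
c=grab('wrist'); save('w2',c['image'])
E
```

```text
now [ 0.5021 -0.2228  0.2235] yaw 21.43 t 4.4 w 0.0398 F [-0.7 -0.4 -4.6] j [ 0.69  0.19 -0.41  1.65  0.08  1.32 -0.92]
dp [ 0.656 -0.98  -0.011] rot [ 7.000e-04 -1.000e-04 -1.905e-01]
time: 5.4
ee_pos: [0.539, -0.0544, 0.2194]
eef_rot: [0.708, 0.706, -0.001, -0.001]
ft_force: [0.1, -0.4, -4.9]
width: 0.0396
grip_force: 30.0
now [ 0.539  -0.0544  0.2194] yaw 89.79 t 5.4 w 0.0396 F [ 0.1 -0.4 -4.9] j [ 0.58  0.21 -0.64  1.66  0.13  1.32 -0.08]
dp [ 1.33   0.062 -0.037] rot [-0.0003 -0.0004 -0.2339]
```

View pics/w2.png

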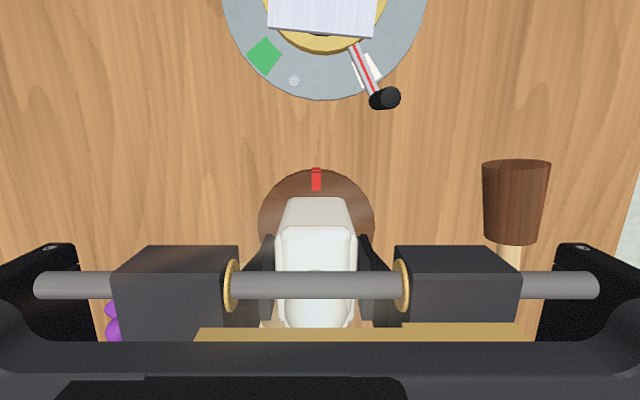

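The figure is held straight, with its tick at (316,180). The plate is cut off at the top, with the lever at (365,70) and the knob at (385,98). Forward 70 mm for a full view of the plate.

```bash
python3 -m pendant '[{"dp":[0.3,0,0],"rotation":[0,0,0],"jaw":0.2},{"dp":[0.5,0,0],"rotation":[0,0,0],"jaw":0.2},{"dp":[0.5,0,0],"rotation":[0,0,0],"jaw":0.2},{"dp":[0.5,0,0],"rotation":[0,0,0],"jaw":0.2}]'
python3 g.py .549 .145 .225 174
cat > sl.py <<'E'
from m import *
c=grab('wrist'); save('w3',c['image'])
hsv=cv2.cvtColor(c['image'],cv2.COLOR_RGB2HSV).astype(int); H,S,V=hsv[...,0],hsv[...,1],hsv[...,2]
X=slot(c,None,.06)[...,:2]; d=np.hypot(X[...,0]-.549,X[...,1]-.145)
m=(S<50)&(V>140)&(d<.085)
k,L,st,ce=cv2.connectedComponentsWithStats(m.astype(np.uint8)); i=1+st[1:,4].argmax()
print('plate',cv2.minAreaRect((X[L==i]*1000).astype(np.float32)),st[i])
cs,hi=cv2.findContours((L==i).astype(np.uint8),cv2.RETR_CCOMP,cv2.CHAIN_APPROX_NONE)
for q,h in zip(cs,hi[0]):
    if h[3]>=0 and len(q)>20:
        q=q[:,0]; print('slot',cv2.minAreaRect((X[q[:,1],q[:,0]]*1000).astype(np.float32)),q.mean(0))
E
python3 sl.py
```

```text
time: 5.95
ee_pos: [0.5399, 0.0199, 0.2205]
eef_rot: [0.709, 0.706, -0.0, -0.0]
ft_force: [-0.6, -0.6, -3.9]
width: 0.0399
grip_force: 30.0
now [0.5399 0.0199 0.2205] yaw 89.74 t 5.95 w 0.0399 F [-0.6 -0.6 -3.9] j [ 0.49  0.21 -0.69  1.66  0.14  1.32 -0.23]
dp [ 0.834  0.057 -0.03 ] rot [-2.00e-04 -0.00e+00 -2.34e-01]
plate ((548.9451293945312, 128.77200317382812), (136.23175048828125, 169.77415466308594), 89.71758270263672) [  238     0   176   150 19897]
slot ((547.5061645507812, 153.22171020507812), (7.910591125488281, 62.97357177734375), 87.23245239257812) [322.20547945  51.25342466]
slot ((601.671875, 138.6552734375), (65.8305892944336, 11.739251136779785), 84.48937225341797) [377.70547945  66.5       ]
slot ((491.8133544921875, 148.43621826171875), (67.57525634765625, 12.201568603515625), 84.5975570678711) [267.81045752  56.75163399]
```

View pics/w3.png

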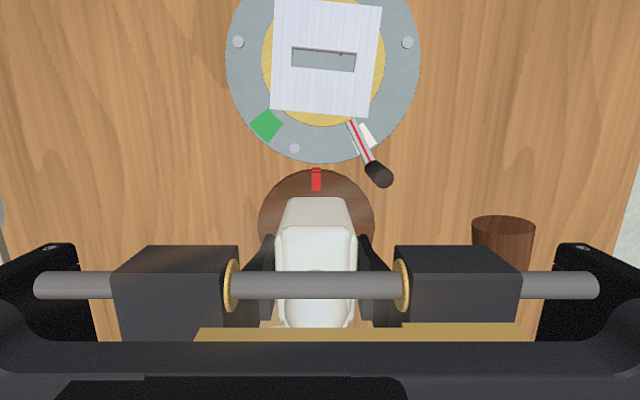

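The slot is fully visible at (291–357, 47–73), with the lever running (350,120) to (379,174). Measure more tightly.

```bash
cat > s2.py <<'E'
from m import *
c=load('wrist'); im=c['image']; g=cv2.cvtColor(im,cv2.COLOR_RGB2GRAY)
hsv=cv2.cvtColor(im,cv2.COLOR_RGB2HSV).astype(int); H,S,V=hsv[...,0],hsv[...,1],hsv[...,2]
X=slot(c,None,.06)[...,:2]
box=(slice(36,86),slice(284,364)); t,_=cv2.threshold(g[box],0,255,cv2.THRESH_OTSU); print('otsu',t)
m=np.zeros(g.shape,np.uint8); m[box]=g[box]<t
k,L,st,ce=cv2.connectedComponentsWithStats(m); i=1+st[1:,4].argmax(); q=X[L==i]*1000
print('slot',cv2.minAreaRect(q.astype(np.float32)),st[i],ce[i],q.mean(0))
p=(S<45)&(V>t); k,L,st,ce=cv2.connectedComponentsWithStats((p|(m>0)).astype(np.uint8),connectivity=4)
i=L[60,282]; n=(L==i).astype(np.uint8); n=cv2.morphologyEx(n,cv2.MORPH_OPEN,np.ones((9,9)))
print('plate',cv2.minAreaRect((X[n>0]*1000).astype(np.float32)),cv2.boundingRect(n))
red=((H<6)|(H>172))&(S>120)&(V>90)
Z=slot(c,None,.037)[...,:2]; u,v=np.meshgrid(range(640),range(400))
rl=red&(v>100)&(v<170)&(u>335); q=Z[rl]; vx,vy,x0,y0=cv2.fitLine(q.astype(np.float32),cv2.DIST_L2,0,.01,.01).ravel()
print('lever',np.degrees(np.arctan2(vy,vx)),q.mean(0),rl.sum())
ee=r.read_state(); zt=ee['ee_pos'][2]-.051+.012
W=slot(c,None,zt)[...,:2]; tk=red&(v>160)&(v<195)&(u<330); print('tick',W[tk].mean(0),'ee',ee['ee_pos'])
G=slot(c,None,.014)[...,:2]; gr=(H>45)&(H<85)&(S>120)&(v<160); print('green',G[gr].mean(0))
E
python3 s2.py
```

```text
otsu 189.0
slot ((546.9756469726562, 147.0811767578125), (18.0419979095459, 63.312469482421875), 84.620849609375) [ 291   46   66   27 1307] [322.91048202  58.80872226] [546.83485577 147.2001868 ]
plate ((547.1422119140625, 146.53399658203125), (100.1424331665039, 100.2273178100586), 84.60855102539062) (270, 0, 112, 118)
lever -62.345108 [0.58887319 0.06654896] 86
tick [0.53946531 0.05379332] ee [0.53997412 0.01946649 0.22058578]
green [0.48095343 0.08383147]
```

```bash
python3 g.py .5456 .1469 .20 174.6
python3 -m pendant '[{"dp":[0.3,0.02,0],"rotation":[0,0,-0.03],"jaw":0.2},{"dp":[0.6,0.03,0],"rotation":[0,0,-0.06],"jaw":0.2},{"dp":[0.85,0.035,0],"rotation":[0,0,-0.09],"jaw":0.2},{"dp":[0.85,0.035,0],"rotation":[0,0,-0.12],"jaw":0.2},{"dp":[0.85,0.035,0],"rotation":[0,0,-0.15],"jaw":0.2},{"dp":[0.85,0.035,0],"rotation":[0,0,-0.18],"jaw":0.2},{"dp":[0.85,0.035,0.05],"rotation":[0,0,-0.21],"jaw":0.2},{"dp":[0.85,0.035,0.14],"rotation":[0,0,-0.2355],"jaw":0.2}]'
python3 g.py .5456 .1469 .15 174.6
```

```text
now [0.54   0.0195 0.2206] yaw 89.7 t 6.0 w 0.0399 F [ 0.2 -0.1 -5.7] j [ 0.49  0.21 -0.69  1.66  0.14  1.32 -0.23]
dp [0.85  0.033 0.137] rot [-2.000e-04 -0.000e+00 -2.358e-01]
time: 7.0
ee_pos: [0.5464, 0.1467, 0.1999]
eef_rot: [0.046, 0.999, -0.0, 0.0]
ft_force: [-0.3, -0.3, -5.4]
width: 0.04
grip_force: 30.0
now [0.5464 0.1467 0.1999] yaw 174.77 t 7.0 w 0.04 F [-0.3 -0.3 -5.4] j [ 0.44  0.36 -0.96  1.62  0.3   1.32  0.92]
dp [0.006 0.001 0.332] rot [-0.0001  0.0001  0.0005]
```

```bash
python3 -m pendant '[{"dp":[0.006,0,0.2],"rotation":[0,0,0.0005],"jaw":0.2},{"dp":[0.006,0,0.3],"rotation":[0,0,0.0005],"jaw":0.2},{"dp":[0.006,0,0.33],"rotation":[0,0,0.0005],"jaw":0.2},{"dp":[0.006,0,0.33],"rotation":[0,0,0.0005],"jaw":0.2}]'
python3 g.py .5456 .1469 .111 174.6
python3 - <<'E'
from h import *
a=grab('scene')['image'];b=grab('side')['image']
f=lambda i,u,v:cv2.resize(i[v:v+100,u:u+66],None,fx=6,fy=6,interpolation=cv2.INTER_CUBIC)
save('ins1',np.hstack([f(a,330,115),f(b,285,180)]))
E
```

```text
time: 7.5
ee_pos: [0.5452, 0.148, 0.151]
eef_rot: [0.049, 0.999, 0.0, 0.0]
ft_force: [0.3, -0.0, -3.9]
width: 0.0397
grip_force: 30.0
now [0.5452 0.148  0.151 ] yaw 174.38 t 7.5 w 0.0397 F [ 0.3 -0.  -3.9] j [ 0.42  0.4  -0.94  1.68  0.34  1.24  0.88]
dp [-0.003 -0.007  0.267] rot [ 0.      0.0001 -0.0006]
```

View pics/ins1.png

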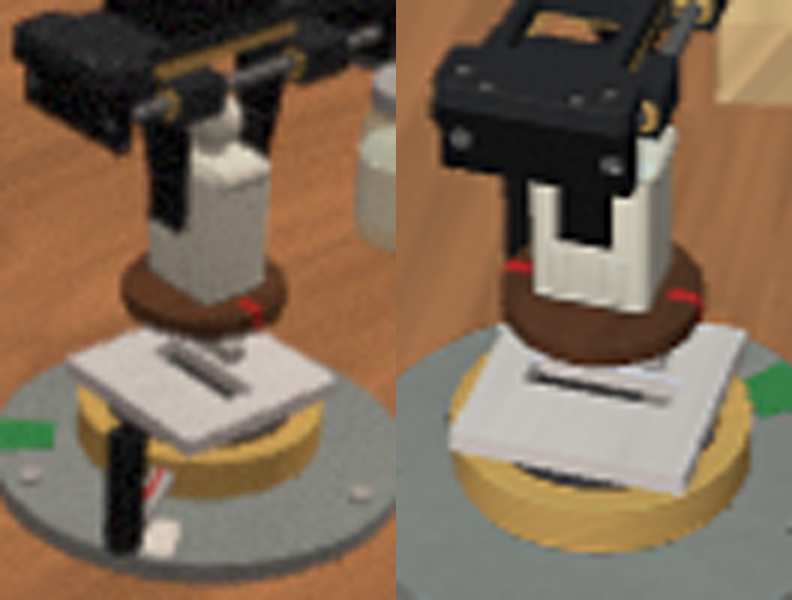

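The foot hangs parallel to the slot in both views. It is about 15 mm above the plate, so it still looks offset upwards. Descend gently, watching the force.

```bash
python3 -m pendant '[{"dp":[-0.003,-0.007,0],"rotation":[0,0,-0.0005],"jaw":0.2},{"dp":[-0.003,-0.007,0.03],"rotation":[0,0,-0.0005],"jaw":0.2},{"dp":[-0.003,-0.007,0.06],"rotation":[0,0,-0.0005],"jaw":0.2},{"dp":[-0.003,-0.007,0.09],"rotation":[0,0,-0.0005],"jaw":0.2},{"dp":[-0.003,-0.007,0.12],"rotation":[0,0,-0.0005],"jaw":0.2},{"dp":[-0.003,-0.007,0.15],"rotation":[0,0,-0.0005],"jaw":0.2},{"dp":[-0.003,-0.007,0.15],"rotation":[0,0,-0.0005],"jaw":0.2}]'
python3 g.py .5456 .1469 .111 174.6
```

```text
time: 8.48
ee_pos: [0.545, 0.1469, 0.1276]
eef_rot: [0.047, 0.999, -0.0, -0.0]
ft_force: [0.3, -0.8, -4.7]
width: 0.0398
grip_force: 30.0
now [0.545  0.1469 0.1276] yaw 174.59 t 8.47 w 0.0398 F [ 0.3 -0.8 -4.7] j [ 0.41  0.43 -0.93  1.7   0.36  1.2   0.87]
dp [-0.004  0.     0.111] rot [-0.     -0.0001 -0.    ]
```

No contact force with the foot 7 mm below the plate top: it is in the slot. Continue.

```bash
python3 -m pendant '[{"dp":[-0.003,0,0.03],"rotation":[0,0,0],"jaw":0.2},{"dp":[-0.003,0,0.06],"rotation":[0,0,0],"jaw":0.2},{"dp":[-0.003,0,0.08],"rotation":[0,0,0],"jaw":0.2},{"dp":[-0.003,0,0.1],"rotation":[0,0,0],"jaw":0.2},{"dp":[-0.003,0,0.105],"rotation":[0,0,0],"jaw":0.2},{"dp":[-0.003,0,0.105],"rotation":[0,0,0],"jaw":0.2}]'
python3 g.py .5456 .1469 .111 174.6
```

```text
time: 9.22
ee_pos: [0.5457, 0.147, 0.1123]
eef_rot: [0.047, 0.999, -0.0, 0.0]
ft_force: [-0.1, -0.0, -4.4]
width: 0.0401
grip_force: 30.0
now [0.5457 0.147  0.1123] yaw 174.6 t 9.22 w 0.0401 F [-0.1 -0.  -4.4] j [ 0.4   0.44 -0.92  1.72  0.38  1.17  0.86]
dp [ 0.001 -0.001  0.009] rot [-0.  0. -0.]
```

```bash
python3 -m pendant '[{"dp":[0,0,0.004],"rotation":[0,0,0],"jaw":0.2},{"dp":[0,0,0.008],"rotation":[0,0,0],"jaw":0.2},{"dp":[0,0,0.012],"rotation":[0,0,0],"jaw":0.2},{"dp":[0,0,0.012],"rotation":[0,0,0],"jaw":0.2}]'
python3 g.py .5456 .1469 .111 174.6
```

```text
time: 9.72
ee_pos: [0.5458, 0.1471, 0.1111]
eef_rot: [0.047, 0.999, -0.0, 0.0]
ft_force: [-4.6, -1.8, 5.6]
width: 0.04
grip_force: 30.0
now [0.5458 0.1471 0.1111] yaw 174.6 t 9.72 w 0.04 F [-4.6 -1.8  5.6] j [ 0.4   0.45 -0.92  1.72  0.38  1.17  0.85]
dp [ 0.001 -0.001  0.001] rot [-0.0001  0.0001  0.    ]
```

Disc seated (contact at the expected height). Quarter turn clockwise.

```bash
python3 -m pendant '[{"dp":[0,0.001,0],"rotation":[0,0,0.02],"jaw":0.2},{"dp":[0,0.003,0],"rotation":[0,0,0.045],"jaw":0.2},{"dp":[-0.001,0.004,0],"rotation":[0,0,0.07],"jaw":0.2},{"dp":[-0.002,0.005,0],"rotation":[0,0,0.095],"jaw":0.2},{"dp":[-0.003,0.006,0],"rotation":[0,0,0.12],"jaw":0.2},{"dp":[-0.003,0.006,0],"rotation":[0,0,0.125],"jaw":0.2}]'
python3 g.py .547 .1482 .111 84.6
```

```text
time: 10.48
ee_pos: [0.5469, 0.1472, 0.1111]
eef_rot: [0.426, 0.905, -0.0, 0.001]
ft_force: [0.1, -4.4, 5.3]
width: 0.0401
grip_force: 30.0
now [0.5469 0.1472 0.1111] yaw 129.54 t 10.47 w 0.0401 F [ 0.1 -4.4  5.3] j [ 0.29  0.4  -0.77  1.72  0.3   1.14  0.12]
dp [0.005 0.005 0.001] rot [0.0002 0.0002 0.1248]
```

```bash
python3 -m pendant '[{"dp":[0.001,0.001,0],"rotation":[0,0,0.02],"jaw":0.2},{"dp":[0.002,0.002,0],"rotation":[0,0,0.045],"jaw":0.2},{"dp":[0.003,0.003,0],"rotation":[0,0,0.07],"jaw":0.2},{"dp":[0.004,0.004,0],"rotation":[0,0,0.095],"jaw":0.2},{"dp":[0.005,0.005,0],"rotation":[0,0,0.12],"jaw":0.2},{"dp":[0.005,0.005,0],"rotation":[0,0,0.127],"jaw":0.2},{"dp":[0.005,0.005,0],"rotation":[0,0,0.127],"jaw":0.2}]'
python3 g.py .547 .1482 .111 84.6
python3 -c "
from h import *
print(r.read_state()['torque'])"
```

```text
time: 11.35
ee_pos: [0.5466, 0.149, 0.1111]
eef_rot: [0.743, 0.669, 0.0, 0.0]
ft_force: [-2.2, -2.4, 6.7]
width: 0.0398
grip_force: 30.0
now [0.5466 0.149  0.1111] yaw 84.0 t 11.35 w 0.0398 F [-2.2 -2.4  6.7] j [ 0.19  0.36 -0.64  1.73  0.24  1.13 -0.63]
dp [-0.005  0.003  0.001] rot [ 0.0001  0.     -0.0017]
[-0.49074288  0.7135296  -0.04516244]
```

```bash
python3 -m pendant '[{"dp":[0,0,0],"rotation":[0,0,0],"jaw":0.8},{"dp":[0,0,0],"rotation":[0,0,0],"jaw":0.8},{"dp":[0,0,0],"rotation":[0,0,0],"jaw":0.8},{"dp":[0,0,0],"rotation":[0,0,0],"jaw":0.8},{"dp":[0,0,0],"rotation":[0,0,0],"jaw":0.8}]'
python3 -m pendant '[{"dp":[0,0,-0.1],"rotation":[0,0,0],"jaw":0.8},{"dp":[0,0,-0.3],"rotation":[0,0,0],"jaw":0.8},{"dp":[0,0,-0.6],"rotation":[0,0,0],"jaw":0.8},{"dp":[0,0,-0.7],"rotation":[0,0,0],"jaw":0.8},{"dp":[0,0,-0.7],"rotation":[0,0,0],"jaw":0.8}]'
python3 g.py .605 .036 .215 117.6
python3 - <<'E'
from h import *
a=grab('scene')['image'];b=grab('side')['image']
f=lambda i,u,v:cv2.resize(i[v:v+100,u:u+100],None,fx=4,fy=4,interpolation=cv2.INTER_CUBIC)
save('ins2',np.hstack([f(a,315,115),f(b,270,190)]))
E
```

```text
time: 11.98
ee_pos: [0.5464, 0.1489, 0.1105]
eef_rot: [0.744, 0.668, 0.0, 0.0]
ft_force: [0.1, 0.5, -0.4]
width: 0.0692
grip_force: 0.0
time: 12.6
ee_pos: [0.5469, 0.1491, 0.2168]
eef_rot: [0.744, 0.668, 0.001, 0.001]
ft_force: [0.4, 0.1, -1.4]
width: 0.0699
grip_force: 0.0
now [0.5469 0.1491 0.2168] yaw 83.88 t 12.6 w 0.0699 F [ 0.4  0.1 -1.4] j [ 0.21  0.27 -0.66  1.6   0.17  1.33 -0.58]
dp [-0.708  0.466  0.013] rot [ 0.0004  0.     -0.0937]
```

View pics/ins2.png

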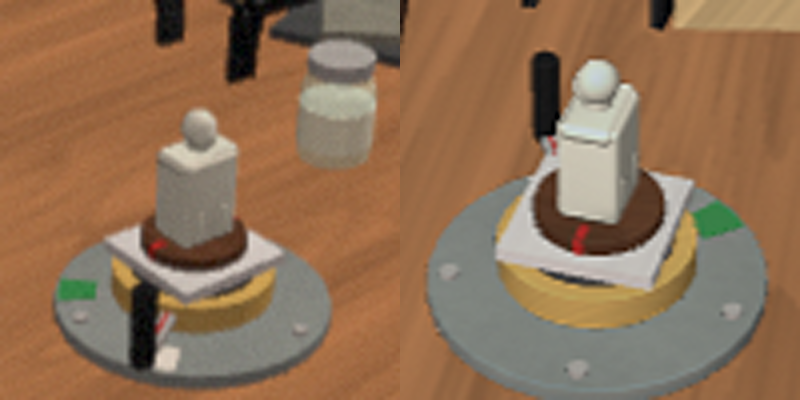

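The figure sits flat, turned a quarter, with its tick across the slot direction. Now go to the knob at about (0.605, 0.036).

```bash
python3 -m pendant '[{"dp":[-0.3,0.2,0],"rotation":[0,0,-0.03],"jaw":0.7},{"dp":[-0.6,0.4,0],"rotation":[0,0,-0.06],"jaw":0.7},{"dp":[-0.71,0.466,0],"rotation":[0,0,-0.09],"jaw":0.7},{"dp":[-0.71,0.466,0],"rotation":[0,0,-0.0937],"jaw":0.7},{"dp":[-0.71,0.466,0],"rotation":[0,0,-0.0937],"jaw":0.7},{"dp":[-0.71,0.466,0],"rotation":[0,0,-0.0937],"jaw":0.7}]'
python3 g.py .605 .036 .12 117.6
python3 - <<'E'
from m import *
c=grab('wrist'); save('w4',c['image'])
hsv=cv2.cvtColor(c['image'],cv2.COLOR_RGB2HSV).astype(int); H,S,V=hsv[...,0],hsv[...,1],hsv[...,2]
X=slot(c,None,.096)[...,:2]
k,L,st,ce=cv2.connectedComponentsWithStats(((V<50)&(np.hypot(X[...,0]-.605,X[...,1]-.036)<.05)).astype(np.uint8))
for i in range(1,k):
    if st[i,4]>30: print(ce[i],st[i],X[L==i].mean(0))
E
```

```text
time: 13.45
ee_pos: [0.6039, 0.0372, 0.2155]
eef_rot: [0.518, 0.855, 0.0, -0.0]
ft_force: [0.3, 0.2, -0.6]
width: 0.0609
grip_force: 0.0
now [0.6039 0.0372 0.2155] yaw 117.6 t 13.45 w 0.0609 F [ 0.3  0.2 -0.6] j [ 0.39  0.37 -0.67  1.5   0.23  1.36  0.18]
dp [-0.011  0.003  0.636] rot [-0. -0. -0.]
[315.43269231 182.45192308] [309 178  16  13 104] [0.59625298 0.04948304]
```

View pics/w4.png

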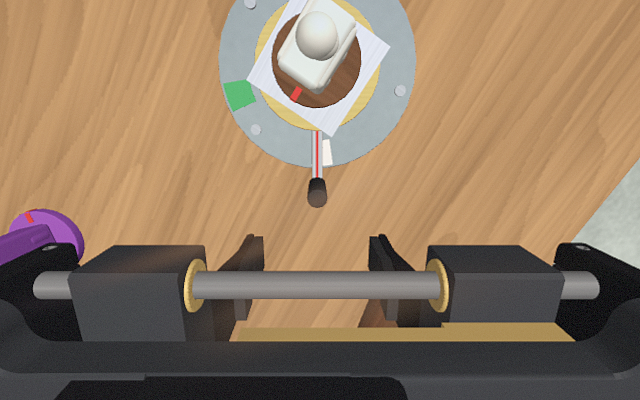

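The lever and knob lie on the tool's centre line: the lever at column 317 and the knob top at (317,198). Verify by ray.

```bash
python3 -c "
from h import *
c=load('wrist')
print(ray(c,317,198,.096),ray(c,317,190,.096),ray(c,317,206,.096))"
```

```text
[0.60462603 0.0366978  0.096     ] [0.60096694 0.04368272 0.096     ] [0.60834146 0.02960531 0.096     ]
```

Matches. Descend to TCP z ≈ 0.060 and close gently.

```bash
python3 -m pendant '[{"dp":[-0.01,0.003,0.3],"rotation":[0,0,0],"jaw":0.7},{"dp":[-0.01,0.003,0.6],"rotation":[0,0,0],"jaw":0.7},{"dp":[-0.01,0.003,0.8],"rotation":[0,0,0],"jaw":0.7},{"dp":[-0.01,0.003,0.95],"rotation":[0,0,0],"jaw":0.7},{"dp":[-0.01,0.003,1],"rotation":[0,0,0],"jaw":0.7},{"dp":[-0.01,0.003,1],"rotation":[0,0,0],"jaw":0.7}]'
python3 g.py .6047 .0363 .06 117.6
python3 -m pendant '[{"dp":[0,0,0.01],"rotation":[0,0,0],"jaw":0.1},{"dp":[0,0,0.02],"rotation":[0,0,0],"jaw":0.1},{"dp":[0,0,0.02],"rotation":[0,0,0],"jaw":0.1},{"dp":[0,0,0.02],"rotation":[0,0,0],"jaw":0.1},{"dp":[0,0,0.02],"rotation":[0,0,0],"jaw":0.1},{"dp":[0,0,0.02],"rotation":[0,0,0],"jaw":0.1},{"dp":[0,0,0.02],"rotation":[0,0,0],"jaw":0.1}]' 12
python3 g.py .6047 .0363 .06 117.6
```

```text
time: 14.25
ee_pos: [0.6056, 0.0348, 0.0658]
eef_rot: [0.518, 0.855, 0.0, 0.0]
ft_force: [0.4, -0.2, 1.1]
width: 0.0609
grip_force: 0.0
now [0.6056 0.0348 0.0658] yaw 117.61 t 14.25 w 0.0609 F [ 0.4 -0.2  1.1] j [ 0.36  0.5  -0.63  1.66  0.32  1.09  0.12]
dp [ 0.011 -0.001  0.039] rot [0. 0. 0.]
time: 15.12
ee_pos: [0.6057, 0.0344, 0.0626]
eef_rot: [0.518, 0.855, 0.0, 0.0]
ft_force: [1.5, 0.1, 0.9]
width: 0.0197
grip_force: 12.0
now [0.6057 0.0344 0.0626] yaw 117.6 t 15.12 w 0.0197 F [1.5 0.1 0.9] j [ 0.36  0.51 -0.63  1.66  0.33  1.08  0.12]
dp [ 0.015 -0.     0.017] rot [0.0001 0.     0.    ]
```

Gripped. Swing the arc with radius ≈ 0.1265 m (0.843 of full scale), first half 37°.

```bash
python3 -m pendant '[{"dp":[0.0082,-0.1174,0],"rotation":[0,0,0.0222],"jaw":0.1},{"dp":[0.0327,-0.2324,0],"rotation":[0,0,0.0444],"jaw":0.1},{"dp":[0.0729,-0.3429,0],"rotation":[0,0,0.0667],"jaw":0.1},{"dp":[0.1281,-0.4467,0],"rotation":[0,0,0.0889],"jaw":0.1},{"dp":[0.1698,-0.5073,0],"rotation":[0,0,0.1028],"jaw":0.1},{"dp":[0.1698,-0.5073,0],"rotation":[0,0,0.1028],"jaw":0.1}]'
python3 g.py .4563 .0598 .062 43.5
python3 -c "
from h import *
p=r.read_state()['ee_pos']; d=p[:2]-[.547,.1468]; print(np.hypot(*d),np.degrees(np.arctan2(d[1],d[0])))"
```

```text
time: 15.88
ee_pos: [0.5257, 0.0222, 0.0626]
eef_rot: [0.762, 0.647, -0.0, -0.0]
ft_force: [-1.6, 1.9, -0.7]
width: 0.0195
grip_force: 12.0
now [0.5257 0.0222 0.0626] yaw 80.68 t 15.88 w 0.0195 F [-1.6  1.9 -0.7] j [ 0.35  0.32 -0.55  1.87  0.2   1.   -0.45]
dp [ 0.172 -0.497  0.004] rot [-1.000e-04  0.000e+00  1.033e-01]
0.12637672785828408 -99.71106443008854
```

Moves freely. Second half (37° to reach −136.5°).

```bash
python3 -m pendant '[{"dp":[0.0082,-0.1174,0],"rotation":[0,0,0.0222],"jaw":0.1},{"dp":[0.0327,-0.2324,0],"rotation":[0,0,0.0444],"jaw":0.1},{"dp":[0.0729,-0.3429,0],"rotation":[0,0,0.0667],"jaw":0.1},{"dp":[0.1281,-0.4467,0],"rotation":[0,0,0.0889],"jaw":0.1},{"dp":[0.1698,-0.5073,0],"rotation":[0,0,0.1028],"jaw":0.1},{"dp":[0.1698,-0.5073,0],"rotation":[0,0,0.1028],"jaw":0.1}]'
python3 -c "
from m import *
s=r.read_state();p=s['ee_pos']; d=p[:2]-[.547,.1468]; print(np.hypot(*d),np.degrees(np.arctan2(d[1],d[0])),s['ft_force'])
c=grab('wrist'); hsv=cv2.cvtColor(c['image'],cv2.COLOR_RGB2HSV).astype(int); H,S,V=hsv[...,0],hsv[...,1],hsv[...,2]
red=((H<6)|(H>172))&(S>120)&(V>90); Z=slot(c,None,.037)[...,:2]-[.547,.1468]
D=np.hypot(Z[...,0],Z[...,1]); m=red&(D>.066)&(D<.12); q=Z[m].mean(0); print('red line',m.sum(),np.degrees(np.arctan2(q[1],q[0])))
G=slot(c,None,.014)[...,:2]-[.547,.1468]; D=np.hypot(G[...,0],G[...,1]); m=(H>45)&(H<85)&(S>120)&(D<.115); a=np.degrees(np.arctan2(G[m][:,1],G[m][:,0])); print('green',m.sum(),a.min(),a.max())
save('w5',c['image'])"
```

```text
time: 16.62
ee_pos: [0.4554, 0.06, 0.0625]
eef_rot: [0.928, 0.373, 0.0, -0.0]
ft_force: [0.9, 2.2, -2.6]
width: 0.0199
grip_force: 12.0
0.12620577890425266 -136.5203874622097 [ 0.92699603  2.16247959 -2.55534079]
red line 249 -136.3879217176307
green 674 -145.1830279832637 -127.73795875498624
```

View pics/w5.png

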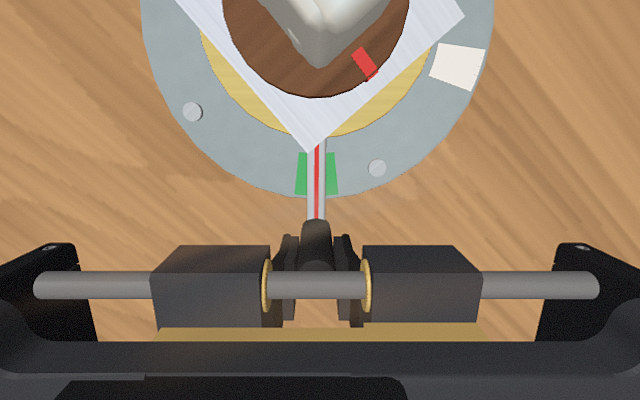

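The red line (316,180) sits at −136.4°, the middle of the green mark (−145.2 to −127.7). Let go and rise.

```bash
python3 -m pendant '[{"dp":[0,0,0],"rotation":[0,0,0],"jaw":0.5},{"dp":[0,0,0],"rotation":[0,0,0],"jaw":0.5},{"dp":[0,0,0],"rotation":[0,0,0],"jaw":0.5},{"dp":[0,0,0],"rotation":[0,0,0],"jaw":0.5},{"dp":[0,0,0],"rotation":[0,0,0],"jaw":0.5}]'
python3 -m pendant '[{"dp":[0,0,-0.2],"rotation":[0,0,0],"jaw":0.5},{"dp":[0,0,-0.5],"rotation":[0,0,0],"jaw":0.5},{"dp":[0,0,-0.9],"rotation":[0,0,0],"jaw":0.5},{"dp":[-0.3,0,-1],"rotation":[0,0,0],"jaw":0.5},{"dp":[-0.5,0,-1],"rotation":[0,0,0],"jaw":0.5},{"dp":[-0.5,0,-1],"rotation":[0,0,0],"jaw":0.5},{"dp":[-0.5,0,-1],"rotation":[0,0,0],"jaw":0.5}]'
python3 - <<'E'
from m import *
c=grab('wrist'); hsv=cv2.cvtColor(c['image'],cv2.COLOR_RGB2HSV).astype(int); H,S,V=hsv[...,0],hsv[...,1],hsv[...,2]
red=((H<6)|(H>172))&(S>120)&(V>90); Z=slot(c,None,.037)[...,:2]-[.547,.1468]
D=np.hypot(Z[...,0],Z[...,1]); m=red&(D>.07)&(D<.12); q=Z[m].mean(0); print('red line',m.sum(),np.degrees(np.arctan2(q[1],q[0])))
G=slot(c,None,.014)[...,:2]-[.547,.1468]; D=np.hypot(G[...,0],G[...,1]); m=(H>45)&(H<85)&(S>120)&(D<.115); a=np.degrees(np.arctan2(G[m][:,1],G[m][:,0])); print('green',m.sum(),a.min(),a.max())
a=grab('scene')['image'];b=grab('side')['image']
f=lambda i,u,v:cv2.resize(i[v:v+100,u:u+100],None,fx=4,fy=4,interpolation=cv2.INTER_CUBIC)
save('fin',np.hstack([f(a,315,115),f(b,270,190)]))
E
```

```text
time: 17.3
ee_pos: [0.4554, 0.0592, 0.0625]
eef_rot: [0.928, 0.371, -0.0, 0.0]
ft_force: [0.3, 0.6, -0.2]
width: 0.0435
grip_force: 0.0
time: 18.18
ee_pos: [0.4014, 0.008, 0.2125]
eef_rot: [0.928, 0.371, 0.0, 0.0]
ft_force: [1.1, 0.8, -0.2]
width: 0.0433
grip_force: 0.0
red line 91 -136.33362124893875
green 313 -144.81426946910472 -127.7236159051892
```

View pics/fin.png

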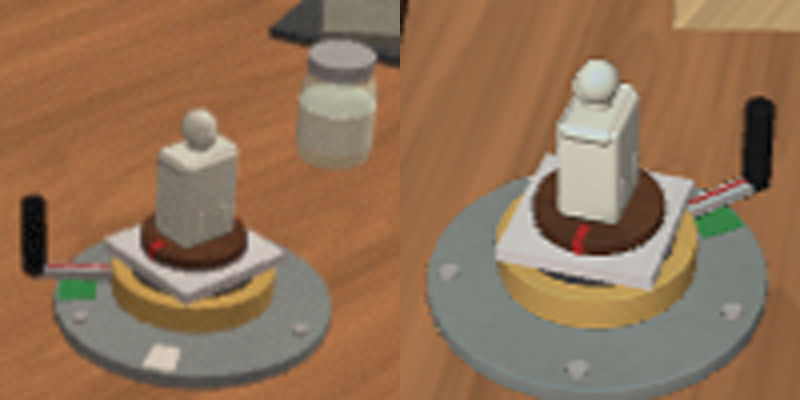

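The figure is upright and flat on the head, the lever is over the middle of the green mark, and the gripper is clear. Handing in.

```bash
python3 -c "
from bench import r
print(r.close_job())"
```

```text
the job is handed in; nothing more can be done
None
```

The job is handed in: the figure sits flat on the stand with its foot turned a quarter turn clockwise, the collar lever is over the middle of the green mark, and nothing else was touched (about 18 s of the 67 s used).

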